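Set out a casting kit on the marked tray

TASK

Set out the casting kit on the tray as drawn on its paper: stand the square-footed stamp squarely on the square, the smaller beaker upright on the circle, and lay the longer plaster mould, hollow up, along the long rectangle. Set each one down gently, without dropping or toppling it, and leave the round-footed stamp, the larger beaker and the shorter mould where they are.

Things in the scene. Friction and masses are not known exactly. Their poses are not given: they have to be found in the camera images.
- tray: Low grey tray, 270 x 270 mm, fixed to the table, with a white paper liner. Floor 6 mm above the table; rim 5 mm thick, its top 14 mm above the table. Origin: centre of its underside, at table height; x and y along its sides. Four places on the paper, one in each corner at about 57 mm from the tray's centre both ways, carry a square, a circle, a long rectangle and a small cross; which corner holds which changes. The tray lies to the robot's left, the loose things to its right.
- square_outline: Square drawn in dark line on the tray's paper, 62 mm a side: the place for the square-footed stamp. Origin: its centre, on the tray floor (6 mm above the table); x and y along its sides.
- circle_outline: Circle drawn in dark line on the tray's paper, 58 mm in diameter: the place for the small beaker. Origin: its centre, on the tray floor (6 mm above the table).
- long_outline: Long rectangle drawn in dark line on the tray's paper, 92 mm (its x) by 56 mm (its y): the place for the long mould. Origin: its centre, on the tray floor (6 mm above the table).
- cross_mark: Small cross, 24 mm, drawn on the tray's paper: a corner that stays empty. Origin: its centre, on the tray floor.
- square_stamp: Fired-clay hand stamp, buff, standing upright on a square foot 54 x 54 mm and 18 mm high, with a solid turned grip on its vertical axis: a narrow neck (about 25 mm thick) from 18 to 45 mm high, swelling to a knob 36 mm in diameter whose straight sides run from 60 to 78 mm high; 89 mm tall in all. Origin: centre of the underside; z up along the grip; x and y along the foot's sides. About 0.16 kg.
- small_beaker: Empty white plastic beaker, the smaller of two, open at the top: straight round wall 50 mm in outer diameter, 3 mm thick, 70 mm tall. Origin: centre of the underside; z up. About 0.06 kg.
- long_mould: Off-white plaster mould, the longer of two: rectangular block 84 mm (x) by 48 mm (y) by 28 mm tall, with a rectangular hollow in its top (walls 10 mm, hollow 18 mm deep). Origin: centre of the underside; z up. About 0.14 kg.
- round_stamp: Bystander: like the other stamp, but on a round foot 52 mm in diameter, 18 mm high, with a solid turned grip on its vertical axis: a narrow neck (about 25 mm thick) from 18 to 45 mm high, swelling to a knob 36 mm in diameter whose straight sides run from 60 to 78 mm high; 89 mm tall in all. Origin: centre of the underside; z up along the grip.
- large_beaker: Bystander: empty white plastic beaker, 68 mm in outer diameter, 95 mm tall. Origin: centre of the underside.
- short_mould: Bystander: off-white plaster mould, 56 mm (x) by 48 mm (y) by 28 mm tall, with a hollow in its top. Origin: centre of the underside.
There are look-alikes about, which are no part of the job. What is shaped like the long_mould but pink is not meant. What is shaped like the small_beaker but blue is not meant.

How it is judged:
By the outcome, as a careful person would: the job done as asked, in the order asked, and still so for the second after the job is handed in, with the robot touching nothing.
It also fails if it takes over 72 s, if anything falls off the work surface, if the arm or the gripper's body presses on something with over 40 N, if the wrist force passes 120 N, or if a joint passes its speed limit or range.

ROBOT

A 6-joint arm with a two-finger parallel gripper is mounted at the origin on the work surface. World frame = base frame: x ahead of the robot, y to its left, z up, the work surface at z = 0. Lengths are in m, angles in degrees, forces in N, time in s.
With the tool pointing down it reaches from about 0.35 to 0.875 m from the base axis. Payload 4.2 kg.
Tool frame: the origin (TCP) lies midway between the tips of the shut fingers; the grasp point (between the pads) lies 19 mm behind it; z points along the fingers, y is the line along which they close (so a half turn about z gives the same grasp; the last joint's range is limited). The gripper opens to 87 mm and grips with 3 to 60 N. Pads are 19 mm wide; open, the fingers measure 117 mm over their backs; the gripper's body (75 mm by 190 mm) begins 51 mm behind the grasp point.
Start: joints at [14.817, 22.042, 0.453, 0, -68.411, -14.817], TCP at [0.625, 0, 0.223] pointing down, gripper open.
Joint ranges: [-179.83, 179.83], [-69.29, 118.12], [-61.27, 80.66], [-181.25, 117.63], [-171.15, -9.14], [-177.46, 177.46]. Speed limits (degrees/s): [159.86, 159.86, 180, 180, 180, 180].

INTERFACE

Orientations are given as [roll, pitch, yaw] about the fixed x, y, z axes, in that order (R = Rz(yaw) Ry(pitch) Rx(roll)).
In Python, from workcell import env gives the robot as it stands. The module is installed in compiled form; this text tells all that it offers. Calls block until the motion is done:
- env.goto(position, orientation): joint-space move of the TCP to a pose.
- env.move_straight(position, rotation=None, rate=0.15, force_limit=None): straight line of the TCP; rotation=None keeps the orientation; rate is the mean speed in m/s. With force_limit (N) it stops when the force on the tool has changed by that much, and returns True; else False.
- env.set_joints(angles): joint-space move.
- env.gripper_to(opening, grasp_force=None): opening from 0.0 (shut) to 1.0 (fully open); grasp_force is the grip in N (None keeps the last); returns when the fingers have stopped.
- env.dwell(seconds).
- env.inverse_kinematics(position, orientation): joint angles nearest the present ones, or None.
- env.read_state(): the state.
- env.grab_frame(name): name is "scene" or "side" or "wrist"; returns a dict with "image" (400x640x3 uint8, blue, green, red), "fx", "fy", "cx", "cy" (pixels), "position" and "orientation" of the camera in the world. Camera axes: x right, y up, looking along -z (the intrinsics and any distortion apply to the point x, -y, -z); pixel columns grow to the right and rows downward; lengths in m; the calibration is good to about 2 mm. A picture is of the moment at which its call begins. There is no depth.
A pose or a line that the arm cannot do raises env.Unreachable and nothing moves.
- env.close_job(): hands the job in; it is judged then, once.
Trained networks look in a picture, given as the dict that the camera call returned (one of the last four; its "shot" number tells which), for a name from the list of things; names that differ only in an ending like _2 or _b are one class to them, and where a whole thing is asked for, a point or a joint stands for the part that bears it (a point fixed in the world has none). Each returns a list of dicts, best first, with "score" (0 to 1); they miss things now and then, are a little off and sometimes report something else, mostly with a low value. They report only what shows in the picture. A call takes as long as a camera call. They do not tell look-alikes from the thing itself.
- env.search_frame(picture, thing): "xyz" ([x, y, z] in m, in world coordinates, good to about 4 mm: the middle of the surface that is visible of it).
- env.trace(picture, thing): "mask" (400x640 bool, what is visible of it).
The state is a dict: "clock": time; "joint_positions": joint angles; "qvel": joint speeds; "joint_torque": joint torques, N m; "position": TCP position; "tool_rot": TCP orientation; "force": force on the tool from outside, world axes, zero at the start; "wrist_torque": the same for the moment, N m; "opening": opening from 0.0 (shut) to 1.0 (fully open); "finger_force": force on a finger pad.
Only numpy, scipy, OpenCV 4.12 (cv2) and the standard library are available. Lean on these libraries where they do the work, as an engineer would, in place of code of your own. Each camera call takes 0.05 s, during which the arm holds its last target. There are 200 camera calls.

## Working session

There is one attempt and no reset: what is moved stays moved. The work goes in short steps, each a Python script; the robot and the scene stay as the last script left them, time stands still between calls to the robot, and variables do not carry over. Pictures are saved under pics/ and viewed, at most 10 in all, crops included, and the job is handed in when it is done.

```bash
mkdir -p pics
cat > h.py <<'E'
import numpy as np, cv2
from scipy.spatial.transform import Rotation as R
from workcell import env
def save(p,n): cv2.imwrite('pics/'+n+'.png',p['image'])
def cam(p):
    return R.from_euler('xyz',p['orientation'],degrees=True).as_matrix(), np.array(p['position'])
def back(p,uv,z):
    uv=np.atleast_2d(np.array(uv,float)); M,c=cam(p)
    d=np.c_[(uv[:,0]-p['cx'])/p['fx'],-(uv[:,1]-p['cy'])/p['fy'],-np.ones(len(uv))]@M.T
    return c+d*((z-c[2])/d[:,2])[:,None]
def proj(p,X):
    M,c=cam(p); q=(np.atleast_2d(X)-c)@M
    return np.c_[p['cx']+p['fx']*q[:,0]/-q[:,2], p['cy']+p['fy']*q[:,1]/q[:,2]]
E
python3 - <<'E'
from h import *
p=env.grab_frame("scene"); q=env.grab_frame("side")
save(p,'scene'); save(q,'side')
print({k:v for k,v in p.items() if k!='image'}); print({k:v for k,v in q.items() if k!='image'})
for t in "tray square_outline circle_outline long_outline cross_mark square_stamp small_beaker long_mould round_stamp large_beaker short_mould".split():
    for d in env.search_frame(p,t): print(t,round(d['score'],2),np.round(d['xyz'],3),proj(p,d['xyz']).round()[0])
cv2.imwrite('pics/both.png',cv2.resize(np.vstack([p['image'],q['image']]),(480,600)))
print(env.read_state())
E
```

```text
{'fx': 455.49610962042857, 'fy': 455.49610962042857, 'cx': 312.13496559081875, 'cy': 201.87932743581615, 'position': array([0.92221042, 0.67309743, 0.65406275]), 'orientation': array([ 52.9549992 ,  -1.0957686 , 154.49127451]), 'shot': 1}
{'fx': 365.3412124068291, 'fy': 365.3412124068291, 'cx': 325.09574658154986, 'cy': 197.44289066630228, 'position': array([ 0.51874271, -0.80960144,  0.60882572]), 'orientation': array([52.37166521,  1.11886263, -4.49390488]), 'shot': 2}
tray 0.82 [0.573 0.236 0.007] [375. 306.]
square_outline 0.71 [0.576 0.237 0.007] [374. 308.]
square_outline 0.51 [0.503 0.271 0.007] [418. 308.]
circle_outline 0.63 [0.625 0.16  0.007] [331. 287.]
long_outline 0.7 [0.513 0.163 0.004] [381. 271.]
square_stamp 0.73 [ 0.42  -0.23   0.023] [332. 158.]
small_beaker 0.8 [0.558 0.007 0.044] [326. 216.]
small_beaker 0.56 [ 0.581 -0.085  0.047] [299. 195.]
long_mould 0.93 [ 0.602 -0.216  0.02 ] [270. 177.]
long_mould 0.91 [ 0.67  -0.003  0.022] [276. 235.]
long_mould 0.63 [ 0.701 -0.139  0.023] [241. 203.]
round_stamp 0.76 [ 0.445 -0.358  0.031] [303. 135.]
large_beaker 0.64 [ 0.6   -0.344  0.05 ] [252. 143.]
short_mould 0.81 [ 0.44  -0.098  0.024] [350. 185.]
{'clock': 0.65, 'joint_positions': array([ 1.48174261e+01,  2.20395692e+01,  4.51307672e-01,  2.94040232e-04,
       -6.84108748e+01, -1.48172633e+01]), 'qvel': array([-0.05677684,  0.03818575, -0.02108553,  0.04511729, -0.02315407,
       -0.01864289]), 'joint_torque': array([ 7.35342496e-05, -3.90274072e+01,  1.87564802e+01,  4.22318369e+00,
        1.54881837e-02, -2.48370992e-05]), 'position': array([6.24968917e-01, 2.89244685e-05, 2.22564067e-01]), 'tool_rot': array([-1.79999095e+02, -4.34646212e-05, -8.99997291e+01]), 'force': array([ 0.67215638, -0.02041088,  0.07042005]), 'wrist_torque': array([0.02409095, 0.02080832, 0.0626015 ]), 'finger_force': 0.0, 'opening': 1.0030367877571038}
```

View pics/scene.png

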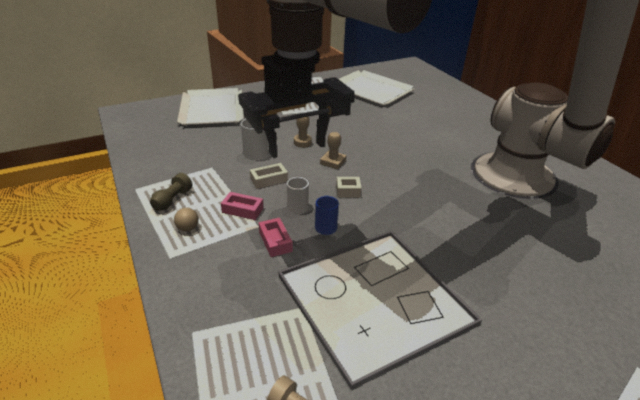

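View pics/side.png

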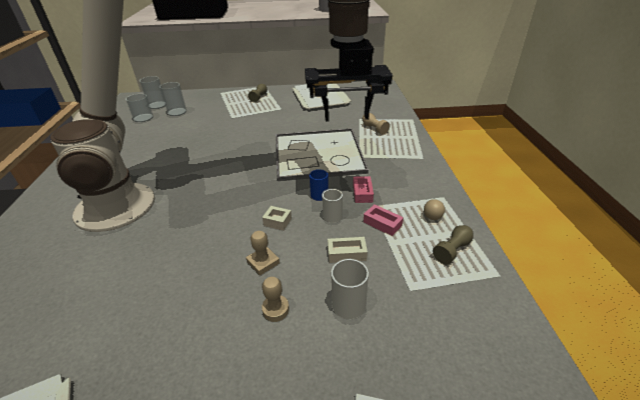

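The scene picture shows these candidates:
- **Mould:** off-white at (269,176), with pink look-alikes at (242,205) and (276,236). The off-white one fits.
- **Beaker:** white at (298,196), blue at (326,215). The white one fits; the large white beaker at (257,140) is a bystander.
- **Stamp:** square foot at (333,155), round foot at (303,135).

On the tray, the circle is at (331,287), the long rectangle at (381,267), the square at (420,307) and the cross at (364,331). I'll confirm these from closer with the wrist camera.

Run:
```python
from h import *
import pickle
def look(pos,n):
    env.goto(pos,[180,0,-90]); p=env.grab_frame("wrist"); save(p,n); pickle.dump(p,open(n+'.pkl','wb'))
    print(n,{k:v for k,v in p.items() if k!='image'}); return p
p=look([0.56,0.2,0.38],'wtray')
for t in "square_outline circle_outline long_outline cross_mark".split():
    for d in env.search_frame(p,t): print(t,round(d['score'],2),np.round(d['xyz'],3),proj(p,d['xyz']).round()[0])
q=look([0.5,-0.17,0.38],'wobj')
for t in "square_stamp small_beaker long_mould round_stamp".split():
    for d in env.search_frame(q,t): print(t,round(d['score'],2),np.round(d['xyz'],3),proj(q,d['xyz']).round()[0])
print(env.read_state()['clock'])
```

```text
wtray {'fx': 325.1172965642823, 'fy': 325.1172965642823, 'cx': 316.7361800843037, 'cy': 197.2488529680421, 'position': array([0.5599743 , 0.11638528, 0.54186043]), 'orientation': array([-1.72756307e+01, -9.44861839e-02,  1.79960732e+02]), 'shot': 3}
long_outline 0.54 [0.512 0.148 0.005] [346. 117.]
wobj {'fx': 325.1172965642823, 'fy': 325.1172965642823, 'cx': 316.7361800843037, 'cy': 197.2488529680421, 'position': array([ 0.50032863, -0.25250665,  0.54296246]), 'orientation': array([-1.73501150e+01,  3.32959801e-02, -1.79945386e+02]), 'shot': 4}
square_stamp 0.91 [ 0.419 -0.242  0.02 ] [370. 103.]
small_beaker 0.91 [ 0.551 -0.     0.044] [287. 252.]
small_beaker 0.75 [ 0.581 -0.096  0.034] [267. 195.]
small_beaker 0.6 [0.583 0.192 0.009] [275. 331.]
long_mould 0.88 [ 0.702 -0.142  0.024] [193. 167.]
long_mould 0.85 [ 0.681 -0.037  0.025] [212. 227.]
long_mould 0.77 [ 0.602 -0.232  0.028] [251. 110.]
round_stamp 0.62 [ 0.441 -0.358  0.019] [358.  19.]
3.575
```

View pics/wtray.png

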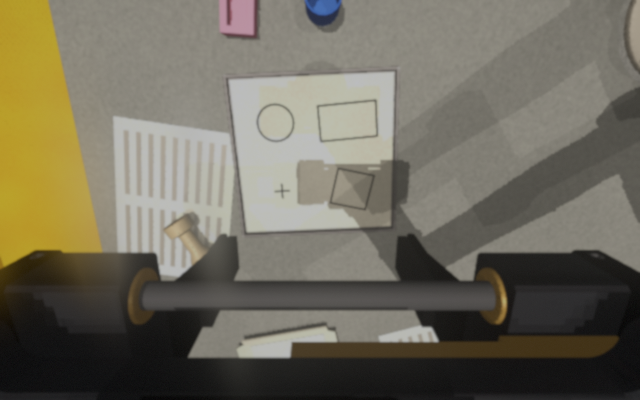

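View pics/wobj.png

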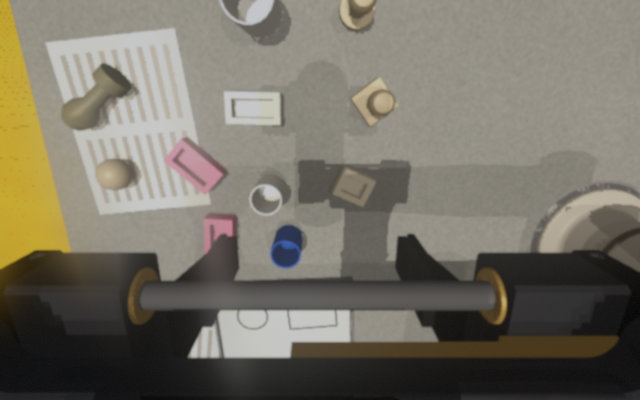

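Wrist view of the tray: circle (275,123), long rectangle (348,121), rotated square (352,188) and cross (282,190). Wrist view of the objects: white mould (252,108), white beaker (266,199) and square-footed stamp (375,101). The round stamp is at (358,10), and the pink and blue look-alikes are clearly distinct. Next I'll fit models to get the poses.

```bash
cat > fit.py <<'E'
from h import *
from scipy.optimize import minimize
def rot(a): a=np.radians(a); return np.array([[np.cos(a),-np.sin(a)],[np.sin(a),np.cos(a)]])
def place(xy,yaw,P): return np.c_[P[:,:2]@rot(yaw).T+xy,P[:,2]]
def rect(w,h,n=30):
    t=np.linspace(-.5,.5,n); o=np.full(n,.5)
    return np.vstack([np.c_[t*w,o*h],np.c_[t*w,-o*h],np.c_[o*w,t*h],np.c_[-o*w,t*h]])
def circ(d,n=60): t=np.linspace(0,2*np.pi,n); return d/2*np.c_[np.cos(t),np.sin(t)]
def at(P,z): return np.c_[P,np.full(len(P),z)]
def prism(P,z0,z1): return np.vstack([at(P,z0),at(P,z1)])
MODELS=dict(square_stamp=[prism(rect(.054,.054,2),0,.018),prism(circ(.025),.018,.06),np.vstack([prism(circ(.036),.06,.078),at(circ(.022),.089)])],
 small_beaker=[prism(circ(.05),0,.07)], long_mould=[prism(rect(.084,.048,2),0,.028)])
S=4
def sil(p,xy,yaw,parts,z=0):
    m=np.zeros((400*S,640*S),np.uint8)
    for P in parts:
        u=proj(p,place(xy,yaw,P)+[0,0,z]); cv2.fillConvexPoly(m,cv2.convexHull(np.round((u+.5)*S-.5).astype(np.int32)),1)
    return m
def search(f,x0,steps):
    sx=np.vstack([x0]+[np.array(x0)+np.eye(len(x0))[i]*steps[i] for i in range(len(x0))])
    return minimize(f,x0,method='Nelder-Mead',options=dict(initial_simplex=sx,xatol=1e-4,fatol=1e-5))
def fitmask(p,mask,name,xy,yaws,z=0):
    M=cv2.resize(mask.astype(np.uint8),None,fx=S,fy=S,interpolation=cv2.INTER_LINEAR)>0
    def c(v):
        s=sil(p,v[:2],v[2]*1000,MODELS[name],z)>0; return 1-(s&M).sum()/(s|M).sum()
    return min((search(c,[*xy,y/1000],[.006,.006,.008]) for y in yaws),key=lambda r:r.fun)
def fitline(p,P,xy,yaws,z=.006):
    g=cv2.cvtColor(p['image'],cv2.COLOR_BGR2GRAY).astype(np.float32)
    dark=cv2.GaussianBlur(cv2.morphologyEx(g,cv2.MORPH_BLACKHAT,np.ones((7,7)))/cv2.GaussianBlur(g,(0,0),4),(0,0),1.)
    def c(v):
        u=proj(p,place(v[:2],v[2]*1000,at(P,z))).astype(np.float32)
        return -cv2.remap(dark,u[None,:,0],u[None,:,1],cv2.INTER_LINEAR).mean()
    return min((search(c,[*xy,y/1000],[.006,.006,.006]) for y in yaws),key=lambda r:r.fun)
E
cat > m.py <<'E'
from fit import *
import pickle,json
p=pickle.load(open('wtray.pkl','rb')); q=pickle.load(open('wobj.pkl','rb')); res={}
L=dict(square_outline=(rect(.062,.062),(352,188),range(0,90,10)),circle_outline=(circ(.058),(275,123),[0]),long_outline=(rect(.092,.056),(348,121),range(-12,13,6)))
vis=p['image'].copy()
for n,(P,uv,ys) in L.items():
    r=fitline(p,P,back(p,uv,.006)[0,:2],ys); res[n]=[*r.x[:2],r.x[2]*1000]; print(n,np.round(res[n],4),round(r.fun,3))
    for u in proj(p,place(r.x[:2],r.x[2]*1000,at(P,.006))): cv2.circle(vis,tuple(int(round(a)) for a in u),0,(0,0,255))
O=dict(square_stamp=((375,101),range(0,90,15)),small_beaker=((266,199),[0]),long_mould=((252,108),[-10,0,10]))
v2=q['image'].copy()
for n,(uv,ys) in O.items():
    for d in env.trace(q,n):
        if d['mask'][uv[1]-6:uv[1]+7,uv[0]-6:uv[0]+7].any():
            r=fitmask(q,d['mask'],n,back(q,uv,.03)[0,:2],ys); res[n]=[*r.x[:2],r.x[2]*1000]; print(n,np.round(res[n],4),'1-IoU',round(r.fun,3))
            c,_=cv2.findContours(cv2.resize(sil(q,r.x[:2],r.x[2]*1000,MODELS[n]),(640,400),interpolation=cv2.INTER_NEAREST),0,2); cv2.drawContours(v2,c,-1,(0,0,255),1)
            break
json.dump(res,open('res.json','w'))
a=cv2.resize(vis[60:250,220:410],(400,400)); b=cv2.resize(v2[60:240,210:410],(400,360))
b=cv2.copyMakeBorder(b,0,40,0,0,0); cv2.imwrite('pics/fit1.png',np.hstack([a,b]))
E
python3 m.py
```

```text
square_outline [  0.4997   0.2681 -11.8154] -0.197
circle_outline [0.6262 0.157  4.3816] -0.206
long_outline [0.5099 0.1542 5.4731] -0.218
square_stamp [ 0.4117 -0.2438 36.3963] 1-IoU 0.059
small_beaker [ 0.58   -0.1003  7.3093] 1-IoU 0.076
long_mould [ 0.5998 -0.2341 -0.7814] 1-IoU 0.026
```

View pics/fit1.png

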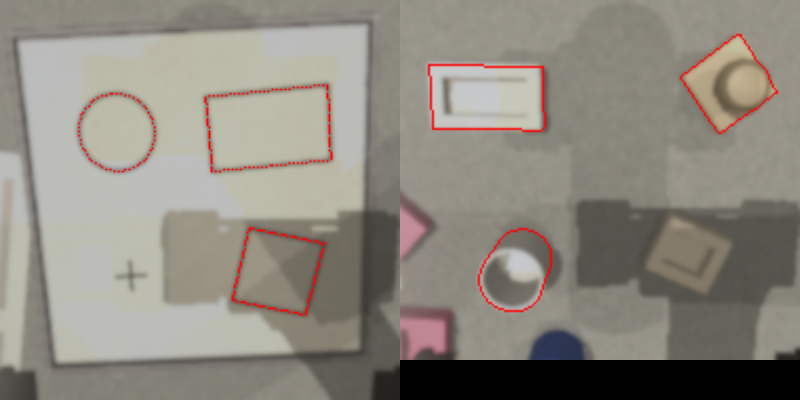

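The overlay matches all three outlines, and the mould, stamp and beaker silhouettes. Circle-to-long and long-to-square are about 114–116 mm, as expected. I'll do the stamp first, gripping the knob.

```bash
cat > s1.py <<'E'
from fit import *
import json,pickle
r=json.load(open('res.json')); x,y,a=r['square_stamp']; X,Y,A=r['square_outline']
d=(A-a+45)%90-45; t0=-90-d/2; t1=-90+d/2; print('d',d)
env.goto([x,y,.16],[180,0,t0]); env.move_straight([x,y,.050])
env.gripper_to(0.2,30); s=env.read_state(); print(s['opening'],s['finger_force'],s['position'])
env.move_straight([x,y,.19],rate=.2)
env.goto([X,Y,.15],[180,0,t1])
env.move_straight([X,Y,.075])
for c in('wrist','scene'):
    p=env.grab_frame(c); save(p,'s1'+c)
    for dd in env.trace(p,'square_stamp')[:2]:
        m=dd['mask']; f=fitmask(p,m,'square_stamp',[X,Y],[A],.025); print(c,dd['score'],m.sum(),f.x*[1e3,1e3,1e3],f.fun)
s=env.read_state(); print(s['opening'],s['finger_force'],s['position'],s['clock'],t1)
i=np.hstack([cv2.imread('pics/s1wrist.png'),cv2.imread('pics/s1scene.png')]); cv2.imwrite('pics/s1.png',cv2.resize(i,(800,250)))
E
python3 s1.py
```

```text
d 41.788259542852245
0.39908678108782214 29.96718047565082 [ 0.41149828 -0.24369898  0.0499313 ]
wrist 0.98 7776 [500.25225108 268.13027228 -11.81692188] 0.22835505943462187
scene 0.65 893 [498.56014882 269.10858536 -12.8779079 ] 0.38310215475878917
0.4019087883533538 29.97632241793326 [0.50036118 0.26859953 0.0762625 ] 10.075 -69.10587022857388
```

View pics/s1.png

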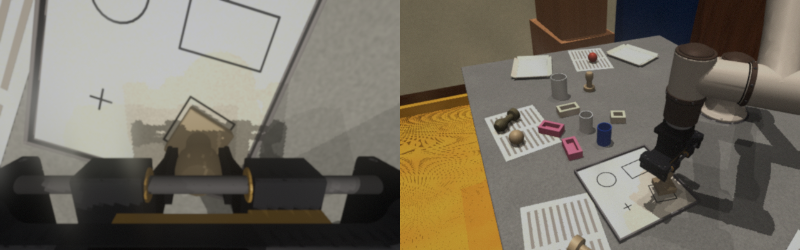

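The stamp is in hand (opening 35 mm, matching the knob), and its foot edges run parallel to the drawn square at wrist view (200,120). I'll lower it, release, and check from above.

```bash
cat > s2.py <<'E'
from fit import *
import json
r=json.load(open('res.json')); X,Y,A=r['square_outline']
print(env.move_straight([X,Y,.053],rate=.03,force_limit=4)); s=env.read_state(); print(s['position'],s['force'])
env.gripper_to(0.75); z=s['position'][2]
env.move_straight([X,Y,z+.12],rate=.2)
env.goto([.56,.2,.38],[180,0,-90]); p=env.grab_frame('wrist'); save(p,'s2')
P=rect(.062,.062); f=fitline(p,P,[X,Y],[A]); print('sq',f.x*1e3,f.fun)
for dd in env.trace(p,'square_stamp')[:1]:
    g=fitmask(p,dd['mask'],'square_stamp',[X,Y],[A-8,A,A+8],.006); print('stamp',g.x*1e3,g.fun)
cv2.imwrite('pics/s2c.png',cv2.resize(p['image'][140:240,300:420],(720,600),interpolation=cv2.INTER_CUBIC))
print(env.read_state()['clock'])
E
python3 s2.py
```

```text
True
[0.4991904  0.26791849 0.05581138] [-0.96808661  0.0813782   5.0410667 ]
sq [499.4051762  268.30695889 -12.30738905] -0.08145368844270706
stamp [499.6450951  268.06728955 -11.72912536] 0.04225008537834807
13.2583
```

View pics/s2c.png

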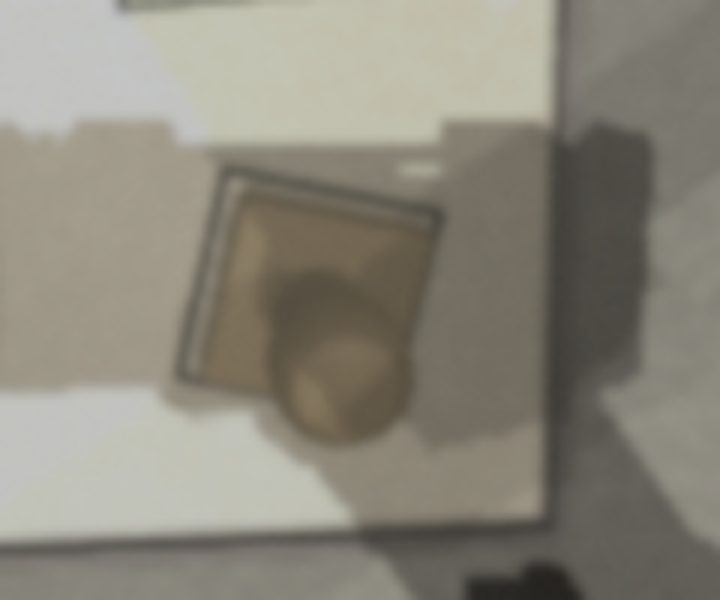

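The stamp stands upright and square inside its outline, within 1 mm and 1°. The beaker is next.

```bash
cat > s3.py <<'E'
from fit import *
import json
r=json.load(open('res.json')); x,y,_=r['small_beaker']; X,Y,_=r['circle_outline']
t=-135
env.goto([x,y,.15],[180,0,t]); print('hit',env.move_straight([x,y,.028],force_limit=8))
env.gripper_to(0.3,10); s=env.read_state(); print(s['opening'],s['finger_force'],s['position'])
env.move_straight([x,y,.16],rate=.2)
env.goto([X,Y,.12],[180,0,t])
print(env.move_straight([X,Y,.031],rate=.06,force_limit=2)); s=env.read_state(); print(s['opening'],s['position'],s['force'])
env.gripper_to(0.8); z=s['position'][2]
env.move_straight([X,Y,z+.12],rate=.2)
env.goto([.56,.2,.38],[180,0,-90]); p=env.grab_frame('wrist'); save(p,'s3')
for dd in env.trace(p,'small_beaker')[:3]:
    if dd['mask'][110:140,255:300].any(): g=fitmask(p,dd['mask'],'small_beaker',[X,Y],[0],.006); print('beaker',g.x*1e3,g.fun,[X,Y])
cv2.imwrite('pics/s3c.png',cv2.resize(p['image'][60:250,220:410],(600,600),interpolation=cv2.INTER_CUBIC))
print(env.read_state()['clock'])
E
python3 s3.py
```

```text
hit False
0.5641768800335837 10.00010798606155 [ 0.58032706 -0.1003025   0.02868965]
True
0.5613566822724931 [0.62599425 0.15695098 0.03432978] [-0.52401178  0.19439371  3.36733221]
beaker [625.03889512 155.71571926   2.30596668] 0.08687734333154795 [0.6262257580569173, 0.15703236241279991]
21.725
```

View pics/s3c.png

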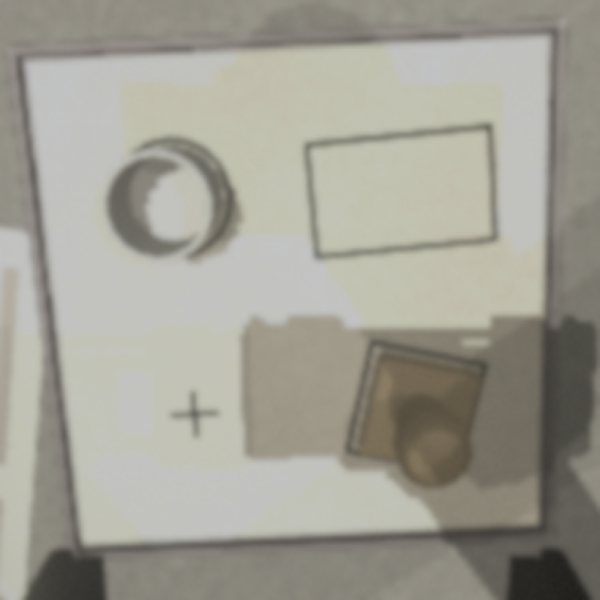

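The beaker stands upright on the circle, offset about 1.5 mm. For the mould, the large beaker at pickup and the stamp at placing both block a side grip. I'll grip its robot-side end wall instead, with one finger in the hollow.

```bash
cat > s4.py <<'E'
from fit import *
import json
r=json.load(open('res.json')); x,y,a=r['long_mould']; X,Y,A=r['long_outline']
off=np.array([-.037,0]); g=rot(a)@off+[x,y]; G=rot(A)@off+[X,Y]
env.gripper_to(0.33)
env.goto([*g,.12],[180,0,a-90]); print('hit',env.move_straight([*g,.015],rate=.12,force_limit=8))
env.gripper_to(0.0,35); s=env.read_state(); print(s['opening']*87,s['finger_force'],s['position'],g)
env.move_straight([*g,.14],rate=.12)
env.goto([*G,.12],[180,0,A-90]); env.move_straight([*G,.05])
s=env.read_state(); print(s['opening']*87,s['finger_force'])
for c in('wrist','scene'): p=env.grab_frame(c); save(p,'s4'+c)
i=np.hstack([cv2.imread('pics/s4wrist.png')[:,:500],cv2.resize(cv2.imread('pics/s4scene.png')[180:340,260:460],(500,400))]); cv2.imwrite('pics/s4.png',cv2.resize(i,(800,320)))
print(env.read_state()['clock'])
E
python3 s4.py
```

```text
hit False
9.85168669256821 34.998047947883606 [ 0.56284601 -0.23364483  0.01544779] [ 0.56276213 -0.23355788]
9.663040876834552 34.99960720539093
29.4
```

View pics/s4.png

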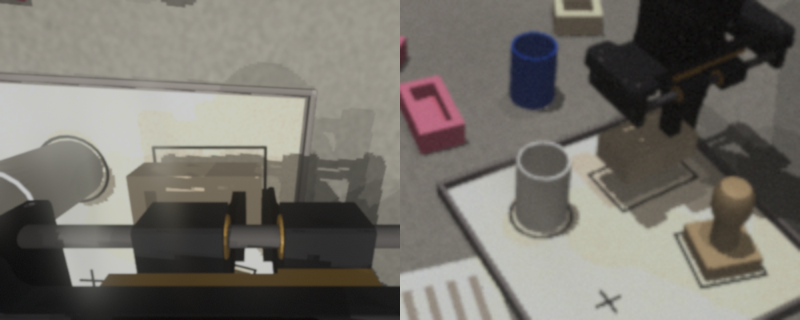

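The mould is gripped level on its 10 mm end wall, above the long rectangle. The beaker and stamp are standing undisturbed. I'll lower it, release, and check.

```bash
cat > s5.py <<'E'
from fit import *
import json
r=json.load(open('res.json')); X,Y,A=r['long_outline']; G=rot(A)@[-.037,0]+[X,Y]
print(env.move_straight([*G,.018],rate=.03,force_limit=4)); s=env.read_state(); print(s['position'],s['force'],G)
env.gripper_to(0.3); z=s['position'][2]
env.move_straight([*G,z+.12],rate=.15)
env.goto([.56,.2,.38],[180,0,-90]); p=env.grab_frame('wrist'); save(p,'s5')
for dd in env.trace(p,'long_mould')[:3]:
    if dd['mask'][115:130,330:360].any(): g=fitmask(p,dd['mask'],'long_mould',[X,Y],[A-4,A,A+4],.006); print('mould',g.x*1e3,g.fun,r['long_outline'])
for n,k in(('square_stamp','square_outline'),('small_beaker','circle_outline')):
    for dd in env.trace(p,n)[:1]: g=fitmask(p,dd['mask'],n,r[k][:2],[r[k][2]],.006); print(n,g.x*1e3,g.fun,r[k])
cv2.imwrite('pics/s5c.png',cv2.resize(p['image'][60:250,220:410],(600,600),interpolation=cv2.INTER_CUBIC))
print(env.read_state()['clock'])
E
python3 s5.py
```

```text
True
[0.47282107 0.15052159 0.02142438] [ 0.49452515 -0.45541515  4.74743313] [0.47306355 0.15068273]
mould [510.11439417 154.32619308   5.49540129] 0.04109403101564357 [0.5098948711161004, 0.1542117159049799, 5.473069253434067]
square_stamp [499.2390876  268.27801915 -11.25264055] 0.0365350618738951 [0.49970127633612926, 0.2681243603081537, -11.815395153928817]
small_beaker [626.22575806 157.03236241   4.38158733] 1.0 [0.6262257580569173, 0.15703236241279991, 4.381587332364562]
33.0583
```

View pics/s5c.png

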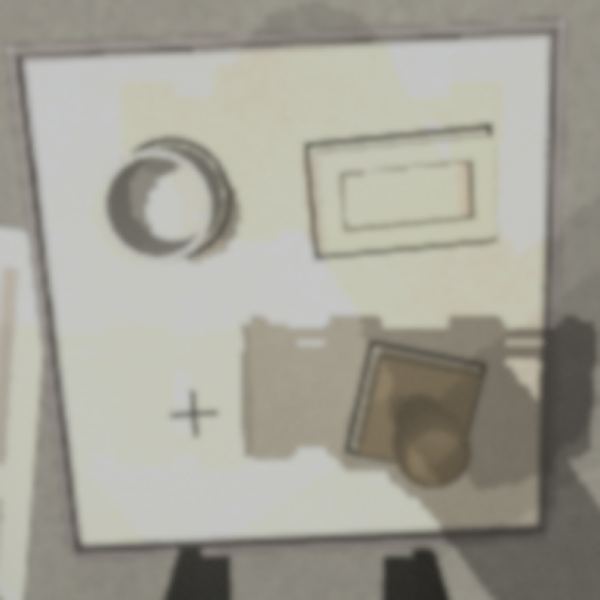

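All three pieces sit on their places, and the beaker looks unchanged; its last fit only picked up the blue look-alike. I'm handing the job in.

```bash
python3 -c "
from workcell import env
print(env.close_job())"
```

```text
the job is handed in; nothing more can be done
None
```

The job is handed in at about 33 s: the square-footed stamp, smaller beaker and longer mould (hollow up) each stand within about 2 mm of their drawn places, and I did not touch the round stamp, larger beaker or shorter mould.

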